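Book the finished couplers out through the one-way flap

ROBOT

A 6-joint arm with a two-finger parallel gripper is mounted at the origin on the work surface. World frame = base frame: x ahead of the robot, y to its left, z up, the work surface at z = 0. Lengths are in m, angles in rad, forces in N, time in s.
With the tool pointing down it reaches from about 0.375 to 0.9 m from the base axis. Payload 3.1 kg.
Tool frame: the origin (TCP) lies midway between the tips of the shut fingers; the grasp point (between the pads) lies 19 mm behind it; z points along the fingers, y is the direction in which the jaws open and shut (so a half turn about z gives the same grasp; the last joint's range is limited). The gripper opens to 87 mm and grips with 3 to 60 N. Pads are 19 mm wide; open, the fingers measure 117 mm over their backs; the gripper's body (75 mm by 190 mm) begins 51 mm behind the grasp point.
Start: joints at [-1.393, 0.527, 1.433, -0, 1.181, -0.178], TCP at [0.218, -0.586, 0.223] pointing down, gripper open.
Joint ranges: [-3.08, 3.08], [-0.75, 2.2], [0.22, 2.44], [-1.43, 4.57], [0, 2.65], [-2.85, 2.85]. Speed limits (rad/s): [2.79, 2.79, 3.14, 3.14, 3.14, 3.14].

INTERFACE

Orientations are given as a rotation vector (axis times angle).
In Python, from workcell import env, cams gives the robot as it stands.
- The arm moves only by the shell command python3 -m creep 'ROWS' [FORCE]. ROWS is JSON, a list that holds one entry, the list of rows, each a list of 7 numbers: the shift along the tool's x, y, z in units of 30 mm (1.0 is 30 mm), then the turn, a rotation vector about the tool's x, y, z in units of 5 degrees (1.0 is 5 degrees), then the finger opening in mm, from 0 to 87. A call has 1 to 10 rows; each row is the pose to reach, as a shift and turn from the pose commanded when the call began, along the tool's axes at that moment; what a row does not reach only later rows make up. A row lasts 1/12 s, in which the tool goes at most 41.7 mm and 7.16 degrees, less where a joint would pass 70% of its speed; a pose out of reach is approached as far as the arm can. A call with a gripper value outside its range is refused whole. The fingers move at their own pace and stop on an object; FORCE is the grip in N (left out, the last holds). Time passes only in rows, so rows that repeat a pose let the fingers close. It gives the time, the measured TCP pose, the force and the opening at its end, in the units of the state.
- env.observe(): the state, without advancing time (a new reading comes with each control period).
- cams.grab_frame(name): name is "scene" or "top"; returns the picture (384x512x3 uint8, red, green, blue); there is no depth.
- cams.camera_params(name): a dict with "intrinsics" (3x3 intrinsics, pixels), "rvec" (rotation vector, rad) and "tvec" (3), from world to camera coordinates, as OpenCV has them. Camera axes: x right, y down, z forward; pixel columns grow to the right and rows downward; lengths in m; the calibration is good to about 2 mm. A picture is of the moment at which its call begins. camera_params takes no time and is no camera call.
- env.hand_in(): hands the job in, once; it reports no verdict.
The state is a dict: "t": time; "q": joint angles; "qvel": joint speeds; "effort": joint torques, N m; "tool_pos": TCP position; "ee_rot": TCP orientation; "force": force on the tool from outside, world axes, zero at the start; "ft_torque": the same for the moment, N m; "opening": finger opening in m.
Only numpy, scipy, OpenCV 4.12 (cv2) and the standard library are available. Lean on these libraries where they do the work, as an engineer would, in place of code of your own. Each camera call takes 0.05 s, during which the arm holds its last target. There are 200 camera calls.

TASK

Lift the yellow weight that closes the chute out from between the rails and stand it on the round black mat. Then send every brass coupler standing on the bench through the chute: stand it between the rails in front of the sprung flap and push it along through the flap, never over it, until the flap has shut behind it, so that all end up standing upright in the part of the chute behind the closed flap. Last, stand the weight back on its black spot in front of the flap; do not push it through, and leave the tee, the cap and the union alone.

Things in the scene. Friction and masses are not known exactly. Their poses are not given: they have to be found in the camera images.
- chute: Straight roofless chute fixed on the bench, which is its floor. Origin at bench height under the middle of the gate; x along the chute in the direction of travel, y left, z up. Two rails 6 mm thick, 40 mm high, 66 mm apart inside, from x = -130 mm (open mouth) to x = +300 mm (end wall). At x = 0 two gate posts, 60 mm high, 66 mm apart; fingers from above can pass between them along with a coupler.
- flap (a joint): Sprung one-way flap, rad: 0 = shut, across the chute at x = 0; its free edge swings to +x only, up to 1.5. Steel leaf 5 mm thick, 12 to 48 mm above the bench, on an upright hinge at chute x = 0, y = -36 mm, reaching 64 mm from it. Opens at 0.04 to 0.16 N m, shuts by itself. A standing coupler is clear of its swing with its centre beyond x = 85 mm; nearer, it can jam the flap as the next one is pushed.
- mark (a point): Centre of the black spot, 54 mm across, painted on the chute's floor in front of the flap, where the weight stands when the chute is closed: at x = -55 mm, y = 0 of the chute, at bench height. Its x axis is the chute's.
- mat: Round thin black mat on the bench, 90 mm across, 2 mm thick and no obstacle; origin at its centre.
- weight_knob (a point): Yellow cast-iron weight, 0.65 kg: round body 54 mm across and 42 mm high with a round knob 26 mm across on top, from 46 to 70 mm above its underside. The point is the centre of the knob, 58 mm above the underside; z is its upright axis. It starts between the rails near the black spot.
- coupler1_mid (a point): One of three or four identical brass female couplers standing upright on the bench (absent ones read None): round, 52 mm across, 66 mm high, 0.42 kg. The point is its centre, 33 mm above its underside; z is its upright axis.
- coupler2_mid (a point): One of three or four identical brass female couplers standing upright on the bench (absent ones read None): round, 52 mm across, 66 mm high, 0.42 kg. The point is its centre, 33 mm above its underside; z is its upright axis.
- coupler3_mid (a point): One of three or four identical brass female couplers standing upright on the bench (absent ones read None): round, 52 mm across, 66 mm high, 0.42 kg. The point is its centre, 33 mm above its underside; z is its upright axis.
- coupler4_mid (a point): One of three or four identical brass female couplers standing upright on the bench (absent ones read None): round, 52 mm across, 66 mm high, 0.42 kg. The point is its centre, 33 mm above its underside; z is its upright axis.
- tee_mid (a point): Chromed steel tee, a bystander lying on the bench: 100 mm along its x, 75 mm across (branch towards its +y), 38 mm high; point in its middle.
- cap_mid (a point): Black plastic coupler cap, a bystander: round, 62 mm across, 28 mm high; point in its middle.
- union_mid (a point): Zinc-plated straight union, a bystander standing on end: 46 mm across, 80 mm high; point in its middle.
Mind the look-alikes: they are no part of the job. Leave any purple look-alike of the part that bears coupler2_mid alone. Leave any blue or orange look-alike of the part that bears weight_knob alone.

How it is judged:
By the outcome, as a careful person would: the job done as asked, in the order asked, and still so for the second after the job is handed in, with the robot touching nothing.
Of coupler1, coupler2, coupler3, coupler4 only 3 to 4 are there at a start; the rules pass over those that are not, and their reading is None.
At some moment in a run one of coupler1, coupler2, coupler3, coupler4 may be knocked a few centimetres aside while the robot is not near it.
Once in a run the grip may slacken for a moment while it holds something.
It also fails if it takes over 210 s, if anything falls off the work surface, if the arm or the gripper's body presses on something with over 40 N, if the wrist force passes 120 N, or if a joint passes its speed limit or range.

## Working session

There is one attempt and no reset: what is moved stays moved. The work goes in short steps, Python scripts to look and compute and a shell command to move; the robot and the scene stay as the last step left them, time stands still between calls to the robot, and variables do not carry over. Pictures are saved under pics/ and viewed, about 12 in all and at most 16, crops included, and the job is handed in when it is done.

```bash
ls; mkdir -p pics; python3 - <<'E'
from workcell import env,cams
import cv2,numpy as np
print(env.observe())
for n in("scene","top"):
    f=cams.grab_frame(n); cv2.imwrite(f"pics/a_{n}.png",f[:,:,::-1]); p=cams.camera_params(n); print(n,p)
a=cv2.imread("pics/a_scene.png");b=cv2.imread("pics/a_top.png")
cv2.imwrite("pics/a_top2.png",cv2.resize(b,(800,600)));cv2.imwrite("pics/a_scene2.png",cv2.resize(a,(800,600)))
E
```

```text
pics
{'t': 0.0, 'q': array([-1.39250242e+00,  5.28449464e-01,  1.43392171e+00, -2.54369244e-05,
        1.18141489e+00, -1.78507362e-01]), 'qvel': array([-2.28403324e-03, -7.53972022e-04,  7.52187577e-04, -2.32805662e-03,
        7.76691076e-05, -3.49777538e-04]), 'effort': array([-1.56254064e-03, -4.40045893e+01, -1.76594263e+01,  6.32328959e-02,
        5.84462739e-02, -1.64311864e-04]), 'tool_pos': array([ 0.21818042, -0.5848801 ,  0.22157575]), 'ee_rot': array([-3.08957041e+00, -5.57119623e-01,  3.65553728e-05]), 'force': array([-0.7403743 ,  0.03493689,  0.02105688]), 'ft_torque': array([0.03790425, 0.0275121 , 0.00320005]), 'opening': 0.08700852185903962}
scene {'intrinsics': array([[382.90417744,   0.        , 252.11497572],
       [  0.        , 382.90417744, 190.50642912],
       [  0.        ,   0.        ,   1.        ]]), 'rvec': array([ 2.13226433,  1.50748103, -0.4682085 ]), 'tvec': array([-0.24338652, -0.40747803,  1.28402949])}
top {'intrinsics': array([[383.9229147 ,   0.        , 252.31950238],
       [  0.        , 383.9229147 , 196.23269502],
       [  0.        ,   0.        ,   1.        ]]), 'rvec': array([ 2.15350723, -2.11282968,  0.18304017]), 'tvec': array([0.02566852, 0.61949023, 0.85384011])}
```

View pics/a_top2.png

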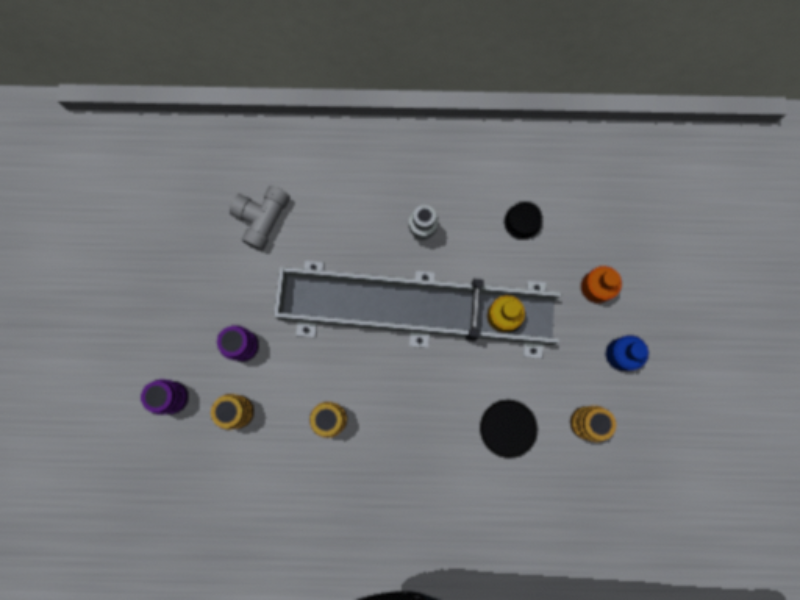

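View pics/a_scene2.png

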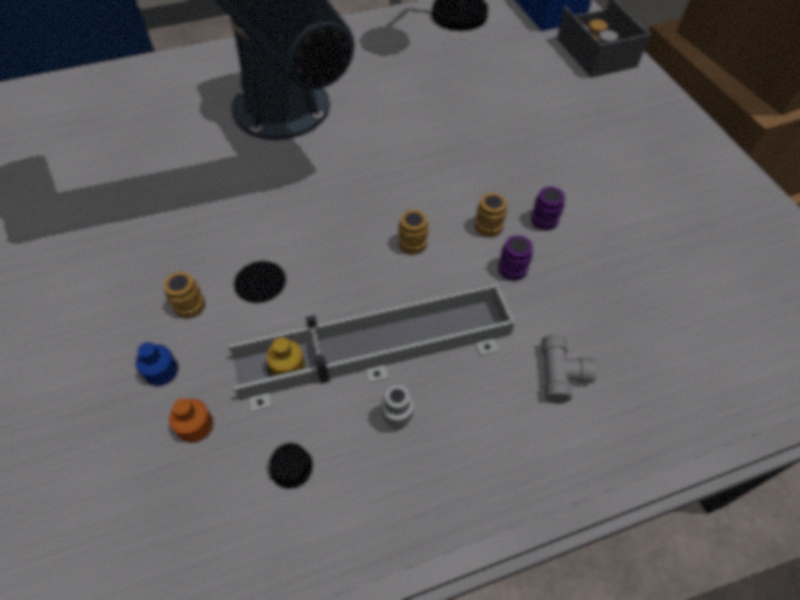

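The top view (800x600) shows three brass couplers at (232,411), (328,419) and (598,423). The weight is at (508,312), the mat at (509,428), the gate at (476,310) and the chute mouth at (557,318), with travel to the left. The purple, blue and orange look-alikes are separate. Next I measure all of these.

```bash
cat > h.py <<'E'
from workcell import env,cams
import cv2,numpy as np
from scipy.spatial.transform import Rotation as R
def ray(n,uv):
    p=cams.camera_params(n); Rm=R.from_rotvec(p["rvec"]).as_matrix()
    d=Rm.T@np.linalg.solve(p["intrinsics"],[*uv,1]); return -Rm.T@p["tvec"],d
def plane(n,uv,z):
    o,d=ray(n,uv); return o+d*(z-o[2])/d[2]
def tri(uvs):
    A=np.zeros((3,3));b=np.zeros(3)
    for n,uv in uvs:
        o,d=ray(n,uv); d=d/np.linalg.norm(d); M=np.eye(3)-np.outer(d,d); A+=M;b+=M@o
    return np.linalg.solve(A,b)
def proj(n,P):
    p=cams.camera_params(n); return cv2.projectPoints(np.float64(P).reshape(-1,1,3),p["rvec"],p["tvec"],p["intrinsics"],None)[0].reshape(-1,2)
def grab(n,save=None):
    f=cams.grab_frame(n)
    if save: cv2.imwrite(save,f[:,:,::-1])
    return f
def blobs(f,lo,hi,amin=60):
    m=cv2.inRange(cv2.cvtColor(f,cv2.COLOR_RGB2HSV),lo,hi); m=cv2.morphologyEx(m,cv2.MORPH_CLOSE,np.ones((7,7)))
    out=[]
    for c in cv2.findContours(m,cv2.RETR_EXTERNAL,cv2.CHAIN_APPROX_NONE)[0]:
        if cv2.contourArea(c)<amin: continue
        M=cv2.moments(cv2.convexHull(c)); u=(M["m10"]/M["m00"],M["m01"]/M["m00"])
        h=cv2.cvtColor(f,cv2.COLOR_RGB2HSV); mm=np.zeros(m.shape,np.uint8);cv2.drawContours(mm,[c],-1,255,-1)
        out.append((u,cv2.contourArea(c),np.round(cv2.mean(h,mask=mm)[:3])))
    return out
E
python3 - <<'E'
from h import *
for n in("top","scene"):
    f=cv2.imread(f"pics/a_{n}.png")[:,:,::-1].copy()
    for u,a,h in blobs(f,(10,120,60),(35,255,255)): print(n,np.round(u,1),a,h,"z33",plane(n,u,.033).round(4),"z28",plane(n,u,.028).round(4))
    m=blobs(f,(0,0,0),(180,255,38),400)
    for u,a,h in m: print(n,"dark",np.round(u,1),a,plane(n,u,.002).round(4))
t=cv2.imread("pics/a_top.png")[160:240,170:365]; cv2.imwrite("pics/ct.png",cv2.resize(t,None,fx=4,fy=4,interpolation=cv2.INTER_CUBIC))
E
```

```text
top [379.5 270.8] 471.5 [ 39. 134.  98.] z33 [ 0.4512 -0.263   0.033 ] z28 [ 0.4511 -0.2647  0.028 ]
top [209.7 268.2] 370.0 [ 46. 118. 101.] z33 [0.4497 0.1338 0.033 ] z28 [0.4496 0.1344 0.028 ]
top [147.8 263.2] 416.5 [ 42. 128.  93.] z33 [0.4585 0.2791 0.033 ] z28 [0.4584 0.2805 0.028 ]
top [323.9 199.8] 392.5 [ 23. 219. 132.] z33 [ 0.6168 -0.1352  0.033 ] z28 [ 0.6176 -0.1361  0.028 ]
top [385.  181.1] 367.0 [ 12. 232. 130.] z33 [ 0.6659 -0.2844  0.033 ] z28 [ 0.667  -0.2862  0.028 ]
top dark [325.1 274. ] 955.0 [ 0.4406 -0.1417  0.002 ]
top dark [266.2  71.4] 732.0 [0.9631 0.0071 0.002 ]
scene [121.4 268.1] 498.0 [ 12. 201. 113.] z33 [ 0.6684 -0.2847  0.033 ] z28 [ 0.6658 -0.2857  0.028 ]
scene [181.7 227.4] 381.0 [ 21. 180. 116.] z33 [ 0.6127 -0.1348  0.033 ] z28 [ 0.6098 -0.1349  0.028 ]
scene [117.5 188.4] 341.5 [ 18. 148.  87.] z33 [ 0.449  -0.2615  0.033 ] z28 [ 0.445  -0.2624  0.028 ]
scene [264.1 147.6] 333.0 [ 29. 128.  77.] z33 [0.4455 0.1354 0.033 ] z28 [0.4415 0.137  0.028 ]
scene [313.9 137. ] 249.5 [ 18. 150.  78.] z33 [0.4557 0.2794 0.033 ] z28 [0.4518 0.2819 0.028 ]
scene [468.1  49.7] 977.0 [ 15. 128.  75.] z33 [0.2688 0.9347 0.033 ] z28 [0.2637 0.9414 0.028 ]
scene dark [185.5 297.8] 526.5 [ 0.769  -0.1688  0.002 ]
scene dark [165.9 180. ] 575.0 [ 0.4399 -0.1411  0.002 ]
scene dark [480.2  27.3] 3508.0 [0.1399 1.1032 0.002 ]
scene dark [415.7  43.9] 2825.0 [0.1474 0.8217 0.002 ]
scene dark [293.6   8.4] 536.5 [-0.2066  0.5023  0.002 ]
scene dark [117.2  36.3] 9038.0 [-0.2521 -0.1704  0.002 ]
```

View pics/ct.png

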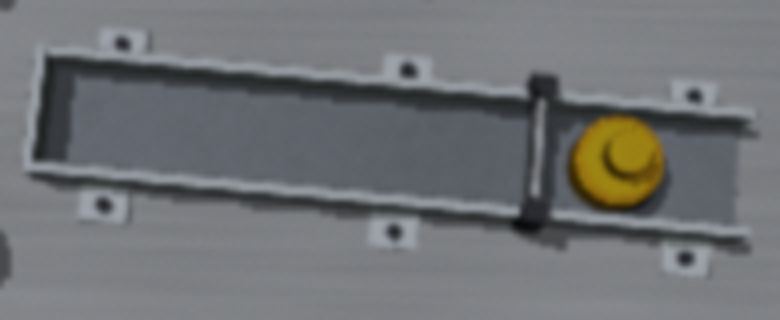

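Crop (4x, offset 170,160): the rail tops run from (46,54) to (748,113) and from (30,167) to (748,235). The flap leaf is at about (538,100–195), the end wall at the left, and the weight is centred near (618,162). I fit the rails next.

```bash
cat >> h.py <<'E'
E
python3 - <<'E'
from h import *
g=cv2.imread("pics/ct.png",0).astype(float)
def px(u,v): return ((u+.5)/4-.5+170,(v+.5)/4-.5+160)
def line(p,q,skip):
    pts=[]
    for u in range(p[0]+15,q[0]-15,3):
        if any(a<u<b for a,b in skip): continue
        v0=p[1]+(q[1]-p[1])*(u-p[0])/(q[0]-p[0]); vs=np.arange(int(v0)-9,int(v0)+10); w=g[vs,u]; w=np.clip(w-w.max()*.8,0,None); pts.append(plane("top",px(u,(w*vs).sum()/w.sum()),.04)[:2])
    pts=np.array(pts); c=np.median(pts,0)
    l=cv2.fitLine(pts.astype(np.float32),cv2.DIST_HUBER,0,.001,.001).ravel(); return l
sk=[(80,160),(370,440),(510,575),(650,725)]
U=line((46,54),(748,113),sk);L=line((30,167),(748,235),sk)
for l in(U,L): print(l, np.degrees(np.arctan2(l[1],l[0])))
d=U[:2]*np.sign(U[1])+L[:2]*np.sign(L[1]); d/=np.linalg.norm(d); n=np.array([-d[1],d[0]])
print("dir",d,"yaw",np.degrees(np.arctan2(d[1],d[0])),"width(72?)",n@(U[2:]-L[2:])); c=n@(U[2:]+L[2:])/2
for nm,p,z,xe in[("endU",(46,54),.04,303),("endL",(30,167),.04,303),("mouthU",(750,113),.04,-130),("mouthL",(748,235),.04,-130),("flap",(537,150),.048,0),("postU",(544,80),.06,0),("postL",(537,211),.06,0)]:
    P=plane("top",px(*p),z)[:2]; print(nm,P.round(4),"s-x:",d@P*1000-xe,"y",(n@P-c)*1000)
W=np.array([.6175,-.1355]);
# weight
f=cv2.imread("pics/a_top.png")
print("weight s",d@W*1000,"y",(n@W-c)*1000, "c",c)
E
```

```text
[0.0723273  0.997381   0.6661693  0.04247281] 85.852325
[0.07419766 0.9972436  0.59167886 0.01976317] 85.74487
dir [0.07326251 0.9973127 ] yaw 85.7986 width(72?) -0.07262649
endU [0.6744 0.2107] s-x: -43.454263438789496 y -32.231859590141184
endL [0.6051 0.2168] s-x: -42.47045428219559 y 37.31928302293919
mouthU [ 0.6463 -0.2142] s-x: -36.30121929730004 y -35.34003188429824
mouthL [ 0.5725 -0.211 ] s-x: -38.5117993018026 y 38.490030146268396
flap [ 0.6199 -0.0849] s-x: -39.27432898029008 y 0.4871937957594552
postU [ 0.6598 -0.0876] s-x: -39.005576398778786 y -39.52503106865046
postL [ 0.5819 -0.0831] s-x: -40.29553915946766 y 38.563318638077824
weight s -89.89627259969713 y -0.8134542703628345 c -0.6249542
```

```bash
cat >> h.py <<'E'
D=np.array([.07326,.99731]); N=np.array([-.99731,.07326]); O=np.array([.6204,-.0855])
def ch(x,y=0): return O+(x*D+y*N)/1000      # chute mm -> world xy
def inch(P): P=np.array(P[:2])-O; return (D@P*1000).round(1),(N@P*1000).round(1)
RT=np.array([[D[1],-D[0],0],[-D[0],-D[1],0],[0,0,-1]]).T  # tool x,y,z as columns
def delta(x,y,z):
    s=env.observe(); T=R.from_rotvec(s["ee_rot"])
    print("t",round(s["t"],2),"pos",s["tool_pos"].round(4),"open",round(s["opening"]*1000,1),"F",s["force"].round(1),"-> shift units",(T.inv().apply(np.array([x,y,z])-s["tool_pos"])/.03).round(2),"turn",(np.degrees((T.inv()*R.from_matrix(RT)).as_rotvec())/5).round(2))
def couplers(tag=None):
    o={}
    for n in("top","scene"):
        f=grab(n,tag and f"pics/{tag}_{n}.png")
        for u,a,h in blobs(f,(10,100,50),(40,255,255),100):
            P=plane(n,u,.033)
            if .3<P[0]<.9 and abs(P[1])<.6: print(n,np.round(u),a,h,P[:2].round(4),"chute",inch(P))
E
python3 - <<'E'
from h import *
k=plane("top",((632.5)/4-.5+170,154.5/4-.5+160),.07);print("knob",k,inch(k))
for n in("top","scene"):
  f=cv2.imread(f"pics/a_{n}.png")[:,:,::-1].copy()
  for u,a,h in blobs(f,(130,100,30),(165,255,255)): print("purple",n,plane(n,u,.033).round(3))
  # knob: brightest yellow part? print the blob extents
print("mark",ch(-55)); delta(*ch(-50),.15)
E
```

```text
knob [ 0.61484562 -0.13691114  0.07      ] (np.float64(-51.7), np.float64(1.8))
purple top [0.479 0.382 0.033]
purple top [0.561 0.277 0.033]
purple scene [0.559 0.278 0.033]
purple scene [0.475 0.383 0.033]
mark [ 0.6163707  -0.14035205]
t 0.1 pos [ 0.2182 -0.585   0.2217] open 87.0 F [ 0.2 -1.1  0.8] -> shift units [17.68 -9.4   2.41] turn [-0.02  0.    4.93]
```

```bash
python3 -m creep '[[[17.7,-9.4,0.7,0,0,4.93,50],[17.7,-9.4,0.7,0,0,4.93,50],[17.7,-9.4,0.7,0,0,4.93,50],[17.7,-9.4,0.7,0,0,4.93,50],[17.7,-9.4,0.7,0,0,4.93,50],[17.7,-9.4,0.7,0,0,4.93,50],[17.7,-9.4,0.7,0,0,4.93,50],[17.7,-9.4,0.7,0,0,4.93,50],[17.7,-9.4,0.7,0,0,4.93,50],[17.7,-9.4,0.7,0,0,4.93,50]]]' 40
python3 -c "
from h import *
delta(*ch(-51,1),.15)"
```

```text
t: 0.93
tool_pos: [0.4947, -0.2731, 0.2077]
ee_rot: [-3.139, 0.116, 0.001]
force: [1.8, -1.2, -0.3]
opening: 0.0502
t 0.93 pos [ 0.4947 -0.2731  0.2077] open 50.2 F [ 1.8 -1.2 -0.3] -> shift units [ 3.69 -4.84  1.92] turn [-0.01  0.01 -0.  ]
```

```bash
python3 -m creep '[[[3.69,-4.84,1.9,0,0,0,50],[3.69,-4.84,1.9,0,0,0,50],[3.69,-4.84,1.9,0,0,0,50],[3.69,-4.84,1.9,0,0,0,50],[3.69,-4.84,1.9,0,0,0,50],[3.69,-4.84,1.9,0,0,0,50],[3.69,-4.84,1.9,0,0,0,50],[3.69,-4.84,1.9,0,0,0,50],[3.69,-4.84,1.9,0,0,0,50]]]'
python3 - <<'E'
from h import *
delta(*ch(-51,1),.047)
f=grab("top","pics/b_top.png");g=grab("scene","pics/b_scene.png")
q=proj("top",[[*env.observe()["tool_pos"]]]);print(q,proj("scene",[[*env.observe()["tool_pos"]]]))
cv2.imwrite("pics/b.png",np.hstack([cv2.resize(f[150:250,270:370],(400,400)),cv2.resize(g[170:270,130:230],(400,400))])[:,:,::-1])
E
```

```text
t: 1.68
tool_pos: [0.6143, -0.1395, 0.1513]
ee_rot: [3.139, -0.117, -0.0]
force: [-0.3, -0.9, 0.1]
opening: 0.0496
t 1.68 pos [ 0.6143 -0.1395  0.1513] open 49.6 F [-0.3 -0.9  0.1] -> shift units [ 0.04 -0.11  3.48] turn [ 0.    0.   -0.02]
[[336.59817193 191.9712048 ]] [[171.04091685 201.27121539]]
```

View pics/b.png

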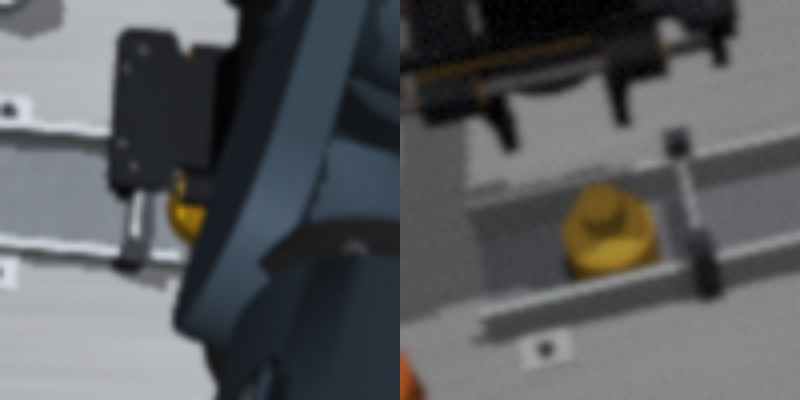

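The scene view shows the open fingertips with their midpoint at pixel (172,204), against a TCP projection of (171,201). They sit above the weight, and the arm hides it in the top view. I go down onto the knob next.

```bash
python3 -m creep '[[[0.05,-0.1,1.2,0,0,0,50],[0.05,-0.1,2.4,0,0,0,50],[0.05,-0.1,3.0,0,0,0,50],[0.05,-0.1,3.43,0,0,0,50],[0.05,-0.1,3.43,0,0,0,50],[0.05,-0.1,3.43,0,0,0,10],[0.05,-0.1,3.43,0,0,0,10],[0.05,-0.1,3.43,0,0,0,10],[0.05,-0.1,3.43,0,0,0,10],[0.05,-0.1,3.43,0,0,0,10]]]' 45
python3 - <<'E'
from h import *
delta(*ch(-51,1),.15)
g=grab("scene","pics/c_scene.png")
cv2.imwrite("pics/c.png",cv2.resize(g[170:270,130:230],(400,400))[:,:,::-1])
E
```

```text
t: 2.62
tool_pos: [0.6175, -0.1356, 0.0495]
ee_rot: [3.139, -0.116, 0.004]
force: [0.3, 0.4, 3.6]
opening: 0.0252
t 2.62 pos [ 0.6175 -0.1356  0.0495] open 25.2 F [0.3 0.4 3.6] -> shift units [-0.05  0.03 -3.35] turn [ 0.   -0.03 -0.  ]
```

View pics/c.png

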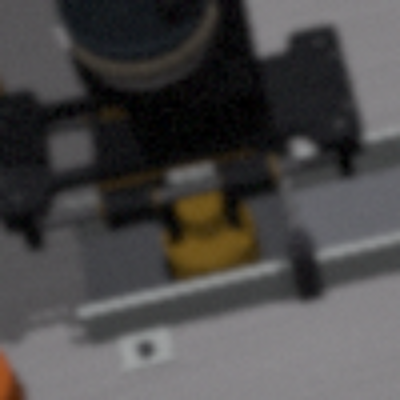

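The knob is gripped at an opening of 25.2 mm. I lift and carry the weight to the mat.

```bash
python3 -m creep '[[[0,0,-0.4,0,0,0,10],[0,0,-1.2,0,0,0,10],[0,0,-2.2,0,0,0,10],[0,0,-3,0,0,0,10],[0,0,-3,0,0,0,10],[0,0,-3,0,0,0,10]]]' 50
python3 -c "
from h import *
delta(.4403,-.1414,.14)"
```

```text
t: 3.17
tool_pos: [0.617, -0.1356, 0.139]
ee_rot: [3.139, -0.115, 0.003]
force: [-0.4, 1.0, -7.2]
opening: 0.0247
t 3.17 pos [ 0.617  -0.1356  0.139 ] open 24.7 F [-0.4  1.  -7.2] -> shift units [-5.86  0.62 -0.04] turn [ 0.01 -0.02  0.  ]
```

```bash
python3 -m creep '[[[-1,0.1,0,0,0,0,10],[-2,0.2,0,0,0,0,10],[-3,0.3,0,0,0,0,10],[-4,0.4,0,0,0,0,10],[-5,0.52,0,0,0,0,10],[-5.86,0.62,0,0,0,0,10],[-5.86,0.62,0,0,0,0,10],[-5.86,0.62,1,0,0,0,10],[-5.86,0.62,2,0,0,0,10],[-5.86,0.62,2,0,0,0,10]]]'
python3 -c "
from h import *
delta(.4403,-.1414,.0515)"
```

```text
t: 4.0
tool_pos: [0.4357, -0.1388, 0.0729]
ee_rot: [-3.133, 0.116, 0.019]
force: [-2.3, 1.2, -6.5]
opening: 0.0251
t 4.0 pos [ 0.4357 -0.1388  0.0729] open 25.1 F [-2.3  1.2 -6.5] -> shift units [0.17 0.08 0.71] turn [-0.07  0.14 -0.01]
```

```bash
python3 -m creep '[[[0,0,0,0,0,0,10],[0,0,0,0,0,0,10],[0,0,0,0,0,0,10]]]'
python3 -c "
from h import *
delta(.4403,-.1414,.0515)"
```

```text
t: 4.25
tool_pos: [0.4408, -0.1416, 0.0791]
ee_rot: [3.138, -0.115, 0.003]
force: [-0.1, 0.2, -5.9]
opening: 0.025
t 4.25 pos [ 0.4408 -0.1416  0.0791] open 25.0 F [-0.1  0.2 -5.9] -> shift units [-0.02 -0.    0.92] turn [ 0.01 -0.02  0.  ]
```

```bash
python3 -m creep '[[[0,0,0.4,0,0,0,10],[0,0,0.75,0,0,0,10],[0,0,0.92,0,0,0,10],[0,0,0.94,0,0,0,10],[0,0,0.94,0,0,0,10],[0,0,0.94,0,0,0,10],[0,0,0.94,0,0,0,10]]]'
python3 -c "
from h import *
delta(.4403,-.1414,.0515)"
```

```text
t: 4.83
tool_pos: [0.4405, -0.1415, 0.0507]
ee_rot: [3.139, -0.115, 0.002]
force: [0.5, -0.2, -6.6]
opening: 0.0247
t 4.83 pos [ 0.4405 -0.1415  0.0507] open 24.7 F [ 0.5 -0.2 -6.6] -> shift units [-0.01 -0.   -0.03] turn [ 0.01 -0.02 -0.  ]
```

```bash
python3 -m creep '[[[0,0,0.05,0,0,0,10],[0,0,0.08,0,0,0,10],[0,0,0.08,0,0,0,10],[0,0,0.08,0,0,0,10]]]'
python3 -m creep '[[[0,0,0.05,0,0,0,10],[0,0,0.07,0,0,0,10],[0,0,0.07,0,0,0,10],[0,0,0.07,0,0,0,10]]]'
```

```text
t: 5.17
tool_pos: [0.4406, -0.1415, 0.0494]
ee_rot: [3.138, -0.115, 0.003]
force: [-2.2, 0.0, 10.6]
opening: 0.0249
t: 5.5
tool_pos: [0.4406, -0.1415, 0.0493]
ee_rot: [3.138, -0.115, 0.005]
force: [-4.5, 1.4, 30.8]
opening: 0.025
```

Contact came at 0.0494. I release and rise, then measure the couplers from a clear position.

```bash
python3 -m creep '[[[0,0,-0.05,0,0,0,10],[0,0,-0.05,0,0,0,50],[0,0,-0.05,0,0,0,50],[0,0,-0.05,0,0,0,50],[0,0,-1,0,0,0,50],[0,0,-2,0,0,0,50],[0,0,-3.4,0,0,0,50],[0,0,-3.4,0,0,0,70],[0,0,-3.4,0,0,0,70],[0,0,-3.4,0,0,0,70]]]'
python3 -c "
from h import *
couplers('d'); delta(.451,-.262,.15)"
```

```text
t: 6.33
tool_pos: [0.4397, -0.141, 0.1472]
ee_rot: [-3.139, 0.115, 0.0]
force: [-1.0, -0.0, -0.3]
opening: 0.0627
top [210. 268.] 388.0 [ 45. 117. 112.] [0.4499 0.1342] chute (np.float64(206.6), np.float64(186.1))
top [148. 263.] 448.0 [ 41. 127. 102.] [0.4588 0.2788] chute (np.float64(351.5), np.float64(187.9))
top [385. 181.] 387.0 [ 12. 231. 139.] [ 0.6653 -0.2843] chute (np.float64(-195.0), np.float64(-59.4))
scene [121. 268.] 499.5 [ 12. 199. 122.] [ 0.6684 -0.2845] chute (np.float64(-194.9), np.float64(-62.5))
scene [117. 188.] 492.5 [ 29. 127.  84.] [ 0.4478 -0.2619] chute (np.float64(-188.6), np.float64(159.3))
scene [164. 174.] 416.5 [ 20. 186.  89.] [ 0.4449 -0.1409] chute (np.float64(-68.1), np.float64(171.0))
scene [264. 148.] 379.5 [ 27. 126.  85.] [0.4469 0.1352] chute (np.float64(207.4), np.float64(189.2))
scene [314. 137.] 371.0 [ 27. 128.  83.] [0.4557 0.2797] chute (np.float64(352.2), np.float64(191.0))
t 6.43 pos [ 0.439  -0.1406  0.1462] open 67.2 F [ 0.6 -0.1 -0.3] -> shift units [ 0.7   4.   -0.14] turn [-0.02  0.03 -0.  ]
```

```bash
python3 -m creep '[[[0.6,4,-0.1,0,0,0,75],[0.6,4,-0.1,0,0,0,75],[0.6,4,-0.1,0,0,0,75],[0.6,4,-0.1,0,0,0,75],[0.6,4,-0.1,0,0,0,75],[0.6,4,-0.1,0,0,0,75],[0.6,4,-0.1,0,0,0,75]]]'
python3 -c "
from h import *
delta(.450,-.2625,.02)"
```

```text
t: 7.02
tool_pos: [0.4479, -0.2602, 0.1492]
ee_rot: [-3.137, 0.114, 0.005]
force: [-0.5, 0.8, -0.7]
opening: 0.0747
t 7.02 pos [ 0.4479 -0.2602  0.1492] open 74.7 F [-0.5  0.8 -0.7] -> shift units [0.09 0.08 4.3 ] turn [-0.03  0.04  0.01]
```

```bash
python3 -m creep '[[[0.05,0.05,1.2,0,0,0,75],[0.05,0.05,2.4,0,0,0,75],[0.05,0.05,3.4,0,0,0,75],[0.05,0.05,4.3,0,0,0,75],[0.05,0.05,4.3,0,0,0,75],[0.05,0.05,4.3,0,0,0,75],[0.05,0.05,4.3,0,0,0,75],[0.05,0.05,4.3,0,0,0,40],[0.05,0.05,4.3,0,0,0,40],[0.05,0.05,4.3,0,0,0,40]]]' 40
python3 -m creep '[[[0,0,0,0,0,0,40],[0,0,0,0,0,0,40],[0,0,-1,0,0,0,40],[0,0,-2,0,0,0,40],[0,0,-3.2,0,0,0,40],[0,0,-4,0,0,0,40],[0,0,-4,0,0,0,40],[0,0,-4,0,0,0,40],[0,0,-4,0,0,0,40]]]'
python3 -c "
from h import *
delta(*ch(-80),.14)"
```

```text
t: 7.85
tool_pos: [0.4513, -0.2643, 0.023]
ee_rot: [3.137, -0.115, 0.004]
force: [0.1, 0.7, -0.1]
opening: 0.0621
t: 8.6
tool_pos: [0.4493, -0.2629, 0.1403]
ee_rot: [-3.138, 0.115, 0.004]
force: [-0.4, 0.7, -4.4]
opening: 0.0513
t 8.6 pos [ 0.4493 -0.2629  0.1403] open 51.3 F [-0.4  0.7 -4.4] -> shift units [ 5.25 -3.65  0.  ] turn [-0.02  0.03 -0.  ]
```

```bash
python3 -m creep '[[[0.9,-0.65,0,0,0,0,40],[1.8,-1.3,0,0,0,0,40],[2.7,-1.9,0,0,0,0,40],[3.6,-2.5,0,0,0,0,40],[4.5,-3.1,0,0,0,0,40],[5.25,-3.65,0,0,0,0,40],[5.25,-3.65,0,0,0,0,40],[5.25,-3.65,0,0,0,0,40],[5.25,-3.65,0,0,0,0,40],[5.25,-3.65,0,0,0,0,40]]]' 
python3 - <<'E'
from h import *
delta(*ch(-80),.022)
f=grab("scene","pics/e.png"); cv2.imwrite("pics/e2.png",cv2.resize(f[130:270,90:270],(720,560))[:,:,::-1])
E
```

```text
t: 9.43
tool_pos: [0.6135, -0.1662, 0.1396]
ee_rot: [-3.138, 0.117, 0.007]
force: [0.6, 0.1, -4.2]
opening: 0.0515
t 9.43 pos [ 0.6135 -0.1662  0.1396] open 51.5 F [ 0.6  0.1 -4.2] -> shift units [ 0.05 -0.03  3.92] turn [-0.01  0.05 -0.01]
```

View pics/e2.png

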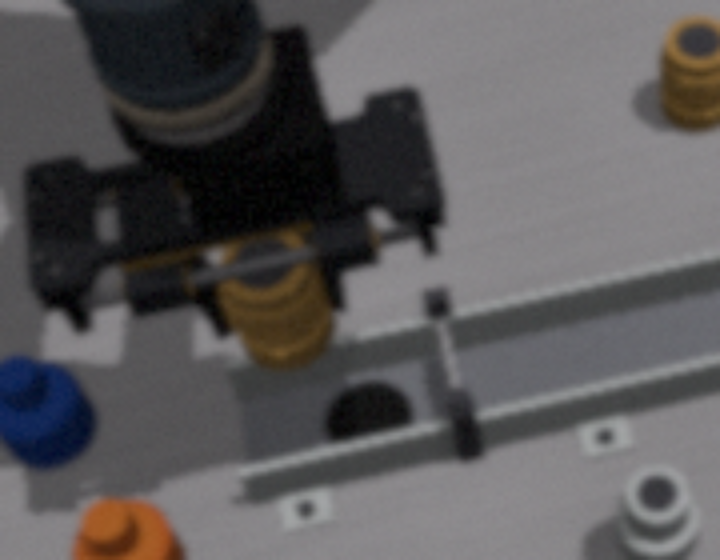

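The scene view shows the coupler hanging upright in the fingers over the mouth half of the chute. The spot is at crop (370,412), the flap is shut, and the chute is clear. I lower the coupler.

```bash
python3 -m creep '[[[0.05,0,1,0,0,0,40],[0.05,0,2,0,0,0,40],[0.05,0,3,0,0,0,40],[0.05,0,3.6,0,0,0,40],[0.05,0,3.8,0,0,0,40],[0.05,0,3.8,0,0,0,40],[0.05,0,3.8,0,0,0,40],[0.05,0,3.8,0,0,0,40]]]' 
python3 -c "
from h import *
print(plane('scene',(182,232.5),0),ch(-55))
delta(*ch(-80),.022)"
```

```text
t: 10.15
tool_pos: [0.6184, -0.1672, 0.0292]
ee_rot: [3.138, -0.116, 0.005]
force: [0.5, -0.5, -3.4]
opening: 0.0515
[ 6.07316073e-01 -1.37970030e-01 -1.11022302e-16] [ 0.6163707  -0.14035205]
t 10.15 pos [ 0.6184 -0.1672  0.0292] open 51.5 F [ 0.5 -0.5 -3.4] -> shift units [-0.13 -0.06  0.24] turn [ 0.01 -0.04 -0.01]
```

```bash
python3 -m creep '[[[0,0,0.1,0,0,0,40],[0,0,0.15,0,0,0,40],[0,0,0.15,0,0,0,40],[0,0,0.15,0,0,0,40]]]'
python3 -m creep '[[[0,0,0.06,0,0,0,40],[0,0,0.06,0,0,0,40],[0,0,0.06,0,0,0,40]]]'
python3 -c "
from h import *
delta(*ch(-80),.022)"
```

```text
t: 10.48
tool_pos: [0.6173, -0.1662, 0.0234]
ee_rot: [3.139, -0.115, 0.001]
force: [-0.0, -0.9, -3.8]
opening: 0.0517
t: 10.73
tool_pos: [0.6175, -0.1663, 0.0225]
ee_rot: [3.139, -0.115, 0.002]
force: [-1.5, 0.1, 5.4]
opening: 0.0509
t 10.73 pos [ 0.6175 -0.1663  0.0225] open 50.9 F [-1.5  0.1  5.4] -> shift units [-0.1  -0.03  0.01] turn [ 0.   -0.01 -0.  ]
```

```bash
python3 -m creep '[[[0,0,0,0,0,0,56],[0,0,0,0,0,0,56],[-0.08,0,0,0,0,0,56],[-0.08,0,0,0,0,0,40],[-0.08,0,0,0,0,0,40],[-0.08,0,0,0,0,0,40],[-0.08,-0.4,0,0,0,0,40],[-0.08,-0.8,0,0,0,0,40],[-0.08,-1.2,0,0,0,0,40],[-0.08,-1.6,0,0,0,0,40]]]' 12
python3 -m creep '[[[0,-0.4,0,0,0,0,40],[0,-0.8,0,0,0,0,40],[0,-1.2,0,0,0,0,40],[0,-1.6,0,0,0,0,40],[0,-2,0,0,0,0,40],[0,-2.4,0,0,0,0,40],[0,-2.4,0,0,0,0,40],[0,-2.4,0,0,0,0,40]]]'
python3 - <<'E'
from h import *
delta(*ch(250),.022); print(inch(env.observe()["tool_pos"]))
f=grab("scene","pics/g.png"); cv2.imwrite("pics/g2.png",cv2.resize(f[130:270,120:300],(720,560))[:,:,::-1])
E
```

```text
t: 11.57
tool_pos: [0.6181, -0.1172, 0.0209]
ee_rot: [3.139, -0.114, -0.001]
force: [0.5, -5.8, -3.5]
opening: 0.0518
t: 12.23
tool_pos: [0.6211, -0.043, 0.021]
ee_rot: [-3.136, 0.113, 0.008]
force: [-4.4, 6.3, 2.5]
opening: 0.0518
t 12.23 pos [ 0.6211 -0.043   0.021 ] open 51.8 F [-4.4  6.3  2.5] -> shift units [ 0.09 -6.92 -0.01] turn [-0.04  0.06  0.01]
(np.float64(42.5), np.float64(2.4))
```

View pics/g2.png

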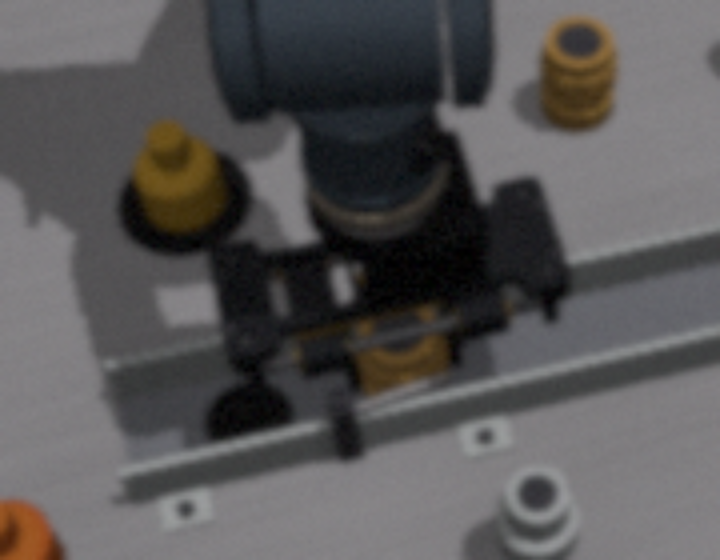

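The coupler stands upright in the gate at x≈42 mm, with the flap swung open at crop (405,395). The weight stands on the mat at (180,185). I continue the push.

```bash
python3 -m creep '[[[0,-0.5,0,0,0,0,40],[0,-1,0,0,0,0,40],[0,-1.5,0,0,0,0,40],[0,-2,0,0,0,0,40],[0,-2.5,0,0,0,0,40],[0,-3,0,0,0,0,40],[0,-3.5,0,0,0,0,40],[0,-4,0,0,0,0,40],[0,-4,0,0,0,0,40],[0,-4,0,0,0,0,40]]]' 
python3 -c "
from h import *
delta(*ch(248,1),.022); print(inch(env.observe()['tool_pos']))"
```

```text
t: 13.12
tool_pos: [0.6322, 0.075, 0.0209]
ee_rot: [-3.139, 0.112, 0.0]
force: [0.1, -2.0, -3.7]
opening: 0.0516
t 13.12 pos [0.6322 0.075  0.0209] open 51.6 F [ 0.1 -2.  -3.7] -> shift units [-0.03 -2.9  -0.03] turn [-0.    0.    0.02]
(np.float64(160.9), np.float64(-0.0))
```

```bash
python3 -m creep '[[[0,-0.5,0,0,0,0,40],[0,-1,0,0,0,0,40],[0,-1.5,0,0,0,0,40],[0,-2,0,0,0,0,40],[0,-2.4,0,0,0,0,40],[0,-2.8,0,0,0,0,40],[0,-2.8,0,0,0,0,40],[0,-2.8,0,0,0,0,40],[0,-2.8,0,0,0,0,57],[0,-2.8,0,0,0,0,57]]]' 
python3 -m creep '[[[0,0,0,0,0,0,57],[0,0,-0.4,0,0,0,57],[0,0,-1.2,0,0,0,57],[0,0,-2.4,0,0,0,57],[0,0,-3.6,0,0,0,57],[0,0,-4.5,0,0,0,75],[0,0,-4.5,0,0,0,75],[0,0,-4.5,0,0,0,75],[0,0,-4.5,0,0,0,75]]]'
python3 -c "
from h import *
couplers('i'); delta(.4495,.1345,.15)"
```

```text
t: 13.95
tool_pos: [0.6392, 0.1564, 0.0218]
ee_rot: [3.139, -0.116, 0.002]
force: [-0.2, -0.4, 0.3]
opening: 0.0557
t: 14.7
tool_pos: [0.638, 0.1566, 0.1566]
ee_rot: [3.139, -0.116, -0.0]
force: [-0.4, -0.8, -0.4]
opening: 0.0723
top [327. 275.] 498.0 [ 23. 214. 172.] [ 0.4398 -0.1405] chute (np.float64(-68.1), np.float64(176.1))
top [210. 268.] 382.5 [ 45. 114. 144.] [0.45   0.1341] chute (np.float64(206.5), np.float64(186.0))
top [385. 181.] 389.5 [ 13. 226. 178.] [ 0.6653 -0.2842] chute (np.float64(-194.9), np.float64(-59.4))
scene [121. 268.] 501.0 [ 12. 198. 126.] [ 0.6686 -0.285 ] chute (np.float64(-195.5), np.float64(-62.7))
scene [300. 199.] 379.5 [ 33. 118.  76.] [0.633  0.1604] chute (np.float64(246.2), np.float64(5.5))
scene [164. 174.] 430.5 [ 21. 182. 109.] [ 0.4443 -0.1406] chute (np.float64(-67.9), np.float64(171.6))
scene [261. 150.] 191.5 [ 19. 142.  80.] [0.4524 0.1244] chute (np.float64(197.1), np.float64(182.9))
t 14.8 pos [0.6372 0.1568 0.1548] open 74.2 F [ 0.5 -0.7  0.1] -> shift units [-6.19  1.2   0.18] turn [ 0.01  0.04 -0.  ]
```

```bash
python3 -m creep '[[[-6.19,1.2,0.1,0,0,0,75],[-6.19,1.2,0.1,0,0,0,75],[-6.19,1.2,0.1,0,0,0,75],[-6.19,1.2,0.1,0,0,0,75],[-6.19,1.2,0.1,0,0,0,75],[-6.19,1.2,0.1,0,0,0,75],[-6.19,1.2,0.1,0,0,0,75],[-6.19,1.2,0.1,0,0,0,75],[-6.19,1.2,0.1,0,0,0,75],[-6.19,1.2,0.1,0,0,0,75]]]' 
python3 -c "
from h import *
couplers('j'); delta(.4498,.134,.022)"
```

```text
t: 15.63
tool_pos: [0.4522, 0.1348, 0.1529]
ee_rot: [-3.139, 0.116, -0.002]
force: [0.3, 0.1, -0.8]
opening: 0.075
top [327. 275.] 473.0 [ 23. 220. 143.] [ 0.4397 -0.1412] chute (np.float64(-68.8), np.float64(176.1))
top [203. 187.] 399.0 [ 40. 127. 106.] [0.6427 0.1571] chute (np.float64(243.6), np.float64(-4.4))
top [385. 181.] 388.0 [ 12. 230. 144.] [ 0.6654 -0.2847] chute (np.float64(-195.3), np.float64(-59.4))
scene [121. 268.] 503.0 [ 12. 200. 119.] [ 0.6685 -0.285 ] chute (np.float64(-195.4), np.float64(-62.6))
scene [300. 199.] 385.0 [ 34. 117.  87.] [0.6329 0.1607] chute (np.float64(246.5), np.float64(5.6))
scene [164. 174.] 422.5 [ 21. 184. 105.] [ 0.4438 -0.1408] chute (np.float64(-68.1), np.float64(172.1))
scene [264. 148.] 367.0 [ 28. 128.  68.] [0.4477 0.1338] chute (np.float64(206.1), np.float64(188.3))
scene [314. 137.] 373.5 [ 28. 128.  81.] [0.4558 0.2795] chute (np.float64(352.0), np.float64(190.9))
t 15.73 pos [0.4516 0.1348 0.1529] open 75.0 F [ 0.4 -0.7 -0.4] -> shift units [-0.06  0.03  4.36] turn [-0.   -0.01 -0.  ]
```

```bash
python3 -m creep '[[[-0.04,0.02,1.2,0,0,0,75],[-0.04,0.02,2.4,0,0,0,75],[-0.04,0.02,3.4,0,0,0,75],[-0.04,0.02,4.3,0,0,0,75],[-0.04,0.02,4.3,0,0,0,75],[-0.04,0.02,4.3,0,0,0,75],[-0.04,0.02,4.3,0,0,0,40],[-0.04,0.02,4.3,0,0,0,40],[-0.04,0.02,4.3,0,0,0,40],[-0.04,0.02,4.3,0,0,0,40]]]' 40
python3 -m creep '[[[0,0,0,0,0,0,40],[0,0,-1,0,0,0,40],[0,0,-2,0,0,0,40],[0,0,-3.2,0,0,0,40],[0,0,-4,0,0,0,40],[0,0,-4,0,0,0,40],[0,0,-4,0,0,0,40],[0,0,-4,0,0,0,40]]]'
python3 -c "
from h import *
delta(*ch(-80),.14)"
```

```text
t: 16.57
tool_pos: [0.4505, 0.1344, 0.0256]
ee_rot: [-3.139, 0.115, -0.005]
force: [0.0, -0.2, 0.2]
opening: 0.0563
t: 17.23
tool_pos: [0.4479, 0.1342, 0.1432]
ee_rot: [3.139, -0.115, -0.004]
force: [-0.8, -0.2, -4.0]
opening: 0.051
t 17.23 pos [0.4479 0.1342 0.1432] open 51.0 F [-0.8 -0.2 -4. ] -> shift units [6.27 9.55 0.09] turn [ 0.    0.03 -0.  ]
```

```bash
python3 -m creep '[[[0.5,0.8,0,0,0,0,40],[1.1,1.7,0,0,0,0,40],[1.7,2.6,0,0,0,0,40],[2.3,3.5,0,0,0,0,40],[2.9,4.4,0,0,0,0,40],[3.5,5.3,0,0,0,0,40],[4.1,6.2,0,0,0,0,40],[4.7,7.1,0,0,0,0,40],[5.2,8,0,0,0,0,40],[5.7,8.8,0,0,0,0,40]]]' 
python3 -m creep '[[[0.4,0.5,0,0,0,0,40],[0.57,0.75,0,0,0,0,40],[0.57,0.75,0,0,0,0,40],[0.57,0.75,0,0,0,0,40],[0.57,0.75,0,0,0,0,40],[0.57,0.75,0,0,0,0,40]]]'
python3 -c "
from h import *
delta(*ch(-80),.025)"
```

```text
t: 18.07
tool_pos: [0.5993, -0.1429, 0.1406]
ee_rot: [-3.137, 0.117, 0.009]
force: [0.7, 0.7, -4.6]
opening: 0.0515
t: 18.57
tool_pos: [0.6146, -0.1633, 0.1434]
ee_rot: [-3.138, 0.113, 0.004]
force: [0.3, -0.3, -5.3]
opening: 0.0515
t 18.57 pos [ 0.6146 -0.1633  0.1434] open 51.5 F [ 0.3 -0.3 -5.3] -> shift units [0.01 0.07 3.95] turn [-0.02  0.03  0.02]
```

```bash
python3 -m creep '[[[0,0,1,0,0,0,40],[0,0,2,0,0,0,40],[0,0,3,0,0,0,40],[0,0,3.6,0,0,0,40],[0,0,3.8,0,0,0,40],[0,0,3.8,0,0,0,40],[0,0,3.8,0,0,0,40],[0,0,3.8,0,0,0,40],[0,0,3.8,0,0,0,40],[0,0,3.8,0,0,0,40]]]' 
python3 -m creep '[[[0,0,0.06,0,0,0,40],[0,0,0.06,0,0,0,40],[0,0,0.06,0,0,0,40]]]'
python3 -m creep '[[[0,0,0.06,0,0,0,40],[0,0,0.06,0,0,0,40],[0,0,0.06,0,0,0,40]]]'
python3 -c "
from h import *
delta(*ch(-80),.025)"
```

```text
t: 19.4
tool_pos: [0.617, -0.1656, 0.0318]
ee_rot: [3.138, -0.115, 0.004]
force: [-0.3, -0.6, -4.4]
opening: 0.0515
t: 19.65
tool_pos: [0.6159, -0.1653, 0.0285]
ee_rot: [3.139, -0.115, 0.0]
force: [0.4, -0.5, -5.3]
opening: 0.0513
t: 19.9
tool_pos: [0.6158, -0.1652, 0.0263]
ee_rot: [-3.139, 0.115, 0.001]
force: [1.3, -0.3, -4.6]
opening: 0.0515
t 19.9 pos [ 0.6158 -0.1652  0.0263] open 51.5 F [ 1.3 -0.3 -4.6] -> shift units [-0.04  0.01  0.04] turn [-0.    0.01 -0.  ]
```

```bash
python3 -m creep '[[[0,0,0.06,0,0,0,40],[0,0,0.06,0,0,0,40],[0,0,0.06,0,0,0,40]]]'
python3 -m creep '[[[0,0,0.04,0,0,0,40],[0,0,0.04,0,0,0,40],[0,0,0.04,0,0,0,40]]]'
```

```text
t: 20.15
tool_pos: [0.6161, -0.1653, 0.0255]
ee_rot: [3.139, -0.115, 0.0]
force: [-1.9, 0.6, 2.3]
opening: 0.0515
t: 20.4
tool_pos: [0.6161, -0.1653, 0.0255]
ee_rot: [3.139, -0.115, 0.001]
force: [-3.6, 1.2, 9.2]
opening: 0.0513
```

```bash
python3 -m creep '[[[0,0,0,0,0,0,56],[0,0,0,0,0,0,56],[-0.03,0,0,0,0,0,56],[-0.03,0,0,0,0,0,40],[-0.03,0,0,0,0,0,40],[-0.03,0,0,0,0,0,40],[-0.03,-0.4,0,0,0,0,40],[-0.03,-0.8,0,0,0,0,40],[-0.03,-1.2,0,0,0,0,40],[-0.03,-1.6,0,0,0,0,40]]]' 12
python3 -m creep '[[[0,-0.4,0,0,0,0,40],[0,-0.8,0,0,0,0,40],[0,-1.2,0,0,0,0,40],[0,-1.6,0,0,0,0,40],[0,-2,0,0,0,0,40],[0,-2.4,0,0,0,0,40],[0,-2.9,0,0,0,0,40],[0,-3.4,0,0,0,0,40],[0,-3.9,0,0,0,0,40],[0,-4.4,0,0,0,0,40]]]'
python3 -c "
from h import *
delta(*ch(178,0),.0245); print(inch(env.observe()['tool_pos']))"
```

```text
t: 21.23
tool_pos: [0.6186, -0.1166, 0.0234]
ee_rot: [3.138, -0.114, -0.0]
force: [0.9, -6.9, -2.9]
opening: 0.0515
t: 22.07
tool_pos: [0.6275, 0.016, 0.0234]
ee_rot: [3.139, -0.114, -0.002]
force: [-0.4, -2.6, -1.8]
opening: 0.0518
t 22.07 pos [0.6275 0.016  0.0234] open 51.8 F [-0.4 -2.6 -1.8] -> shift units [ 0.01 -2.54 -0.04] turn [0.   0.02 0.01]
(np.float64(101.8), np.float64(0.4))
```

```bash
python3 -m creep '[[[0,-0.5,0,0,0,0,40],[0,-1,0,0,0,0,40],[0,-1.5,0,0,0,0,40],[0,-2,0,0,0,0,40],[0,-2.4,0,0,0,0,40],[0,-2.4,0,0,0,0,40],[0,-2.4,0,0,0,0,40],[0,-2.4,0,0,0,0,57],[0,-2.4,0,0,0,0,57],[0,-2.4,0,0,0,0,57]]]' 
python3 -m creep '[[[0,0,0,0,0,0,57],[0,0,-0.4,0,0,0,57],[0,0,-1.2,0,0,0,57],[0,0,-2.4,0,0,0,57],[0,0,-3.6,0,0,0,57],[0,0,-4.4,0,0,0,75],[0,0,-4.4,0,0,0,75],[0,0,-4.4,0,0,0,75],[0,0,-4.4,0,0,0,75]]]'
python3 -c "
from h import *
couplers('k'); delta(.457,.279,.15)"
```

```text
t: 22.9
tool_pos: [0.6337, 0.0853, 0.0238]
ee_rot: [3.139, -0.117, 0.0]
force: [0.5, 0.1, -0.1]
opening: 0.0561
t: 23.65
tool_pos: [0.6329, 0.0859, 0.1556]
ee_rot: [3.139, -0.116, -0.001]
force: [0.7, -0.3, -1.6]
opening: 0.0725
top [328. 275.] 478.0 [ 23. 217. 160.] [ 0.4396 -0.1416] chute (np.float64(-69.2), np.float64(176.2))
top [385. 181.] 391.5 [ 13. 226. 177.] [ 0.6653 -0.2848] chute (np.float64(-195.5), np.float64(-59.4))
scene [121. 268.] 501.5 [ 12. 198. 128.] [ 0.6684 -0.2852] chute (np.float64(-195.6), np.float64(-62.5))
scene [286. 202.] 818.5 [ 35. 114.  84.] [0.6284 0.1254] chute (np.float64(210.9), np.float64(7.5))
scene [164. 174.] 418.5 [ 21. 184. 104.] [ 0.4429 -0.1414] chute (np.float64(-68.8), np.float64(173.0))
t 23.75 pos [0.6322 0.086  0.1541] open 74.0 F [-0.2 -0.1 -0.8] -> shift units [-6.3  -5.99  0.16] turn [ 0.    0.04 -0.  ]
```

```bash
python3 -m creep '[[[-6.3,-6,0.1,0,0,0,72],[-6.3,-6,0.1,0,0,0,72],[-6.3,-6,0.1,0,0,0,72],[-6.3,-6,0.1,0,0,0,72],[-6.3,-6,0.1,0,0,0,72],[-6.3,-6,0.1,0,0,0,72],[-6.3,-6,0.1,0,0,0,72],[-6.3,-6,0.1,0,0,0,72],[-6.3,-6,0.1,0,0,0,72],[-6.3,-6,0.1,0,0,0,72]]]' 
python3 -m creep '[[[0,0,0,0,0,0,72],[0,0,0,0,0,0,72]]]'
python3 - <<'E'
from h import *
couplers('l'); delta(.458,.279,.022)
a=cv2.imread('pics/l_scene.png')[100:280,100:360]; cv2.imwrite('pics/l2.png',cv2.resize(a,None,fx=3,fy=3))
E
```

```text
t: 24.58
tool_pos: [0.4594, 0.2788, 0.1521]
ee_rot: [3.139, -0.116, 0.0]
force: [-0.0, -0.5, -0.1]
opening: 0.0718
t: 24.75
tool_pos: [0.4596, 0.2784, 0.1524]
ee_rot: [3.139, -0.119, 0.001]
force: [-0.2, -0.4, 0.3]
opening: 0.0716
top [327. 275.] 472.0 [ 23. 221. 140.] [ 0.4397 -0.1412] chute (np.float64(-68.8), np.float64(176.1))
top [217. 189.] 823.0 [ 42. 123. 103.] [0.6389 0.1224] chute (np.float64(208.7), np.float64(-3.2))
top [385. 181.] 387.5 [ 12. 231. 139.] [ 0.6652 -0.2842] chute (np.float64(-194.9), np.float64(-59.2))
scene [121. 268.] 502.0 [ 12. 199. 118.] [ 0.6683 -0.285 ] chute (np.float64(-195.4), np.float64(-62.3))
scene [286. 202.] 828.5 [ 33. 115.  86.] [0.628  0.1251] chute (np.float64(210.6), np.float64(7.9))
scene [164. 174.] 423.5 [ 21. 184. 103.] [ 0.4439 -0.1407] chute (np.float64(-68.0), np.float64(172.0))
scene [314. 137.] 358.0 [ 27. 130.  66.] [0.4566 0.2783] chute (np.float64(350.8), np.float64(190.0))
t 24.85 pos [0.4592 0.2786 0.1524] open 71.7 F [ 0.5 -0.1 -0. ] -> shift units [-0.04 -0.01  4.35] turn [ 0.   -0.   -0.02]
```

View pics/l2.png

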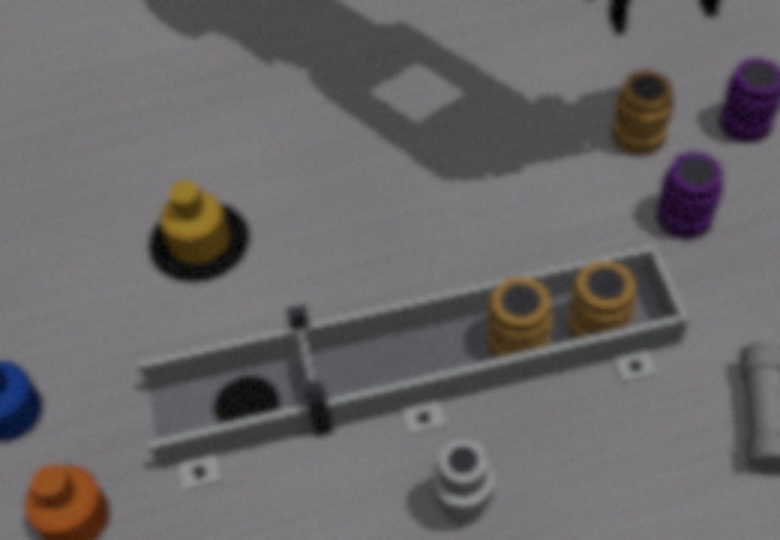

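Two couplers stand upright behind the shut flap at crop (520,318) and (603,300). The weight stands on the mat at (195,225). The third coupler is at (642,112), in place under the fingers. I grasp it.

```bash
python3 -m creep '[[[-0.03,-0.01,1.2,0,0,0,72],[-0.03,-0.01,2.4,0,0,0,72],[-0.03,-0.01,3.4,0,0,0,72],[-0.03,-0.01,4.35,0,0,0,72],[-0.03,-0.01,4.35,0,0,0,72],[-0.03,-0.01,4.35,0,0,0,72],[-0.03,-0.01,4.35,0,0,0,40],[-0.03,-0.01,4.35,0,0,0,40],[-0.03,-0.01,4.35,0,0,0,40],[-0.03,-0.01,4.35,0,0,0,40]]]' 40
python3 -m creep '[[[0,0,0,0,0,0,40],[0,0,-1,0,0,0,40],[0,0,-2,0,0,0,40],[0,0,-3.2,0,0,0,40],[0,0,-4,0,0,0,40],[0,0,-4,0,0,0,40],[0,0,-4,0,0,0,40],[0,0,-4,0,0,0,40]]]'
python3 -c "
from h import *
delta(*ch(-80),.14)"
```

```text
t: 25.68
tool_pos: [0.4584, 0.2801, 0.0237]
ee_rot: [-3.139, 0.115, -0.005]
force: [0.2, -4.0, 2.1]
opening: 0.0527
t: 26.35
tool_pos: [0.4561, 0.2795, 0.1412]
ee_rot: [3.139, -0.115, -0.004]
force: [0.5, -0.1, -3.8]
opening: 0.0514
t 26.35 pos [0.4561 0.2795 0.1412] open 51.4 F [ 0.5 -0.1 -3.8] -> shift units [ 6.35 14.4   0.04] turn [ 0.01  0.03 -0.  ]
```

```bash
python3 -m creep '[[[0.3,0.7,0,0,0,0,40],[0.7,1.7,0,0,0,0,40],[1.1,2.7,0,0,0,0,40],[1.5,3.7,0,0,0,0,40],[1.9,4.7,0,0,0,0,40],[2.4,5.7,0,0,0,0,40],[2.9,6.7,0,0,0,0,40],[3.4,7.7,0,0,0,0,40],[3.9,8.7,0,0,0,0,40],[4.4,9.7,0,0,0,0,40]]]' 
python3 -m creep '[[[0.4,1,0,0,0,0,40],[0.8,2,0,0,0,0,40],[1.2,3,0,0,0,0,40],[1.6,4,0,0,0,0,40],[1.95,4.7,0,0,0,0,40],[1.95,4.7,0,0,0,0,40],[1.95,4.7,0,0,0,0,40],[1.95,4.7,0,0,0,0,40],[1.95,4.7,0,0,0,0,40],[1.95,4.7,0,0,0,0,40]]]'
python3 -c "
from h import *
delta(*ch(-80),.024)"
```

```text
t: 27.18
tool_pos: [0.5662, -0.0213, 0.1394]
ee_rot: [-3.138, 0.116, 0.009]
force: [0.9, 0.1, -3.4]
opening: 0.0516
t: 28.02
tool_pos: [0.6147, -0.1633, 0.1411]
ee_rot: [-3.138, 0.113, 0.004]
force: [0.5, -0.0, -2.5]
opening: 0.0512
t 28.02 pos [ 0.6147 -0.1633  0.1411] open 51.2 F [ 0.5 -0.  -2.5] -> shift units [0.01 0.07 3.9 ] turn [-0.01  0.03  0.01]
```

```bash
python3 -m creep '[[[0,0.03,1,0,0,0,40],[0,0.03,2,0,0,0,40],[0,0.03,3,0,0,0,40],[0,0.03,3.6,0,0,0,40],[0,0.03,3.8,0,0,0,40],[0,0.03,3.8,0,0,0,40],[0,0.03,3.8,0,0,0,40],[0,0.03,3.8,0,0,0,40],[0,0.03,3.8,0,0,0,40],[0,0.03,3.8,0,0,0,40]]]' 
python3 -m creep '[[[0,0,0.06,0,0,0,40],[0,0,0.06,0,0,0,40],[0,0,0.06,0,0,0,40]]]'
python3 -m creep '[[[0,0,0.06,0,0,0,40],[0,0,0.06,0,0,0,40],[0,0,0.06,0,0,0,40]]]'
```

```text
t: 28.85
tool_pos: [0.6167, -0.1662, 0.0297]
ee_rot: [3.138, -0.115, 0.004]
force: [-0.0, 0.4, -3.4]
opening: 0.0513
t: 29.1
tool_pos: [0.6156, -0.1659, 0.0264]
ee_rot: [3.139, -0.115, 0.0]
force: [0.0, 0.7, -2.3]
opening: 0.0511
t: 29.35
tool_pos: [0.6154, -0.1658, 0.0242]
ee_rot: [-3.139, 0.115, 0.001]
force: [0.7, -0.2, -3.7]
opening: 0.0516
```

```bash
python3 -m creep '[[[0,0,0.06,0,0,0,40],[0,0,0.06,0,0,0,40],[0,0,0.06,0,0,0,40]]]'
python3 -m creep '[[[0,0,0.04,0,0,0,40],[0,0,0.04,0,0,0,40],[0,0,0.04,0,0,0,40]]]'
python3 -m creep '[[[0,0,0,0,0,0,56],[0,0,0,0,0,0,56],[-0.03,0,0,0,0,0,56],[-0.03,0,0,0,0,0,40],[-0.03,0,0,0,0,0,40],[-0.03,0,0,0,0,0,40],[-0.03,-0.4,0,0,0,0,40],[-0.03,-0.8,0,0,0,0,40],[-0.03,-1.2,0,0,0,0,40],[-0.03,-1.6,0,0,0,0,40]]]' 12
python3 -c "
from h import *
delta(*ch(110,0),.024); print(inch(env.observe()['tool_pos']))"
```

```text
t: 29.6
tool_pos: [0.6157, -0.1659, 0.0237]
ee_rot: [3.139, -0.115, 0.0]
force: [-2.2, 0.8, 4.8]
opening: 0.0513
t: 29.85
tool_pos: [0.6156, -0.1659, 0.0237]
ee_rot: [3.139, -0.115, 0.0]
force: [-4.8, 1.5, 12.3]
opening: 0.0511
t: 30.68
tool_pos: [0.6181, -0.1167, 0.0212]
ee_rot: [3.139, -0.113, -0.001]
force: [1.1, -5.6, -2.9]
opening: 0.0521
t 30.68 pos [ 0.6181 -0.1167  0.0212] open 52.1 F [ 1.1 -5.6 -2.9] -> shift units [ 0.01 -4.71 -0.1 ] turn [0.01 0.01 0.01]
(np.float64(-31.3), np.float64(0.0))
```

```bash
python3 -m creep '[[[0,-0.4,0,0,0,0,40],[0,-0.8,0,0,0,0,40],[0,-1.2,0,0,0,0,40],[0,-1.6,0,0,0,0,40],[0,-2,0,0,0,0,40],[0,-2.4,0,0,0,0,40],[0,-2.9,0,0,0,0,40],[0,-3.4,0,0,0,0,40],[0,-3.9,0,0,0,0,40],[0,-4.3,0,0,0,0,40]]]'
python3 -m creep '[[[0,-0.2,0,0,0,0,40],[0,-0.35,0,0,0,0,40],[0,-0.35,0,0,0,0,40],[0,-0.35,0,0,0,0,40],[0,-0.35,0,0,0,0,40]]]'
python3 -c "
from h import *
s=env.observe();print(inch(s['tool_pos']),s['force'].round(1),s['tool_pos'])"
```

```text
t: 31.52
tool_pos: [0.6271, 0.0133, 0.0212]
ee_rot: [-3.139, 0.114, 0.002]
force: [0.1, 0.3, -3.0]
opening: 0.0515
t: 31.93
tool_pos: [0.6286, 0.021, 0.0212]
ee_rot: [-3.139, 0.117, -0.0]
force: [0.8, -0.2, -2.8]
opening: 0.0518
(np.float64(106.8), np.float64(-0.4)) [ 0.8 -0.2 -2.8] [0.62858402 0.02101727 0.02123271]
```

Push about 6 mm more, then release, lift straight up and look.

```bash
python3 -m creep '[[[0,-0.2,0,0,0,0,40],[0,-0.2,0,0,0,0,40],[0,-0.2,0,0,0,0,57],[0,-0.2,0,0,0,0,57],[0,-0.2,0,0,0,0,57],[0,-0.2,0,0,0,0,57]]]'
python3 -m creep '[[[0,0,-0.4,0,0,0,57],[0,0,-1.2,0,0,0,57],[0,0,-2.4,0,0,0,57],[0,0,-3.6,0,0,0,57],[0,0,-4.4,0,0,0,55],[0,0,-4.4,0,0,0,50],[0,0,-4.4,0,0,0,50]]]'
python3 - <<'E'
from h import *
delta(.4403,-.1414,.15)
grab("scene","pics/m.png")
a=cv2.imread('pics/m.png')[100:280,100:360]; cv2.imwrite('pics/m2.png',cv2.resize(a,None,fx=3,fy=3))
E
```

```text
t: 32.43
tool_pos: [0.6308, 0.0252, 0.0234]
ee_rot: [3.137, -0.116, 0.006]
force: [-1.3, -6.8, 7.9]
opening: 0.0567
t: 33.02
tool_pos: [0.6302, 0.0275, 0.156]
ee_rot: [-3.139, 0.116, -0.008]
force: [-0.3, 0.1, -0.1]
opening: 0.0515
t 33.02 pos [0.6302 0.0275 0.156 ] open 51.5 F [-0.3  0.1 -0.1] -> shift units [-5.9   6.08  0.17] turn [-0.01 -0.06 -0.  ]
```

View pics/m2.png

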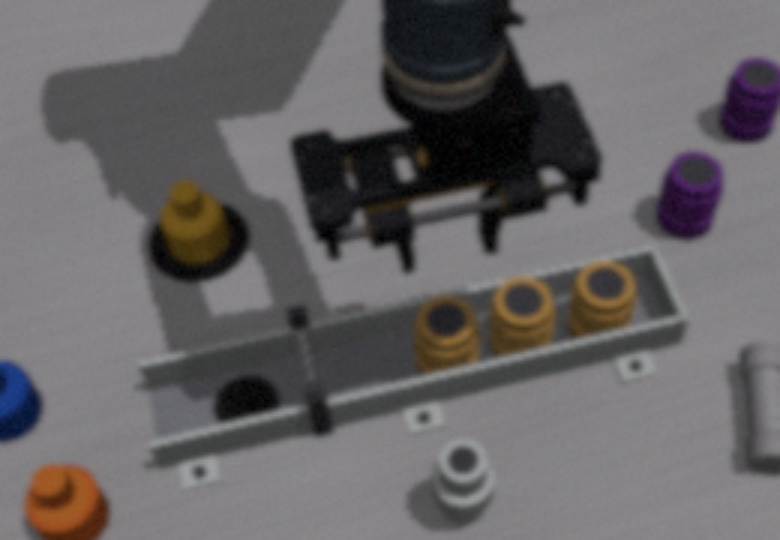

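All three couplers stand upright behind the shut flap at crop (447,335), (523,315) and (603,298). The weight is still on the mat. Now I go for the weight.

```bash
python3 -m creep '[[[-5.9,6.08,0.1,0,0,0,50],[-5.9,6.08,0.1,0,0,0,50],[-5.9,6.08,0.1,0,0,0,50],[-5.9,6.08,0.1,0,0,0,50],[-5.9,6.08,0.1,0,0,0,50],[-5.9,6.08,0.1,0,0,0,50],[-5.9,6.08,0.1,0,0,0,50],[-5.9,6.08,0.1,0,0,0,50],[-5.9,6.08,0.1,0,0,0,50],[-5.9,6.08,0.1,0,0,0,50]]]'
python3 -m creep '[[[0,0,0,0,0,0,50],[0,0,0,0,0,0,50],[0,0,0,0,0,0,50]]]'
python3 -c "
from h import *
delta(.4406,-.1415,.0505)"
```

```text
t: 33.9
tool_pos: [0.4399, -0.141, 0.15]
ee_rot: [-3.139, 0.114, 0.0]
force: [0.3, -0.3, 0.2]
opening: 0.0502
t: 34.15
tool_pos: [0.4397, -0.1409, 0.1503]
ee_rot: [-3.14, 0.112, -0.0]
force: [-0.8, 0.7, 0.1]
opening: 0.0498
t 34.15 pos [ 0.4397 -0.1409  0.1503] open 49.8 F [-0.8  0.7  0.1] -> shift units [0.03 0.02 3.33] turn [-0.   -0.    0.02]
```

```bash
python3 -m creep '[[[0.02,0.02,1.2,0,0,0,50],[0.02,0.02,2.4,0,0,0,50],[0.02,0.02,3.0,0,0,0,50],[0.02,0.02,3.33,0,0,0,50],[0.02,0.02,3.33,0,0,0,50],[0.02,0.02,3.33,0,0,0,50],[0.02,0.02,3.33,0,0,0,10],[0.02,0.02,3.33,0,0,0,10],[0.02,0.02,3.33,0,0,0,10],[0.02,0.02,3.33,0,0,0,10]]]' 50
python3 -m creep '[[[0,0,0,0,0,0,10],[0,0,-0.6,0,0,0,10],[0,0,-1.4,0,0,0,10],[0,0,-2.4,0,0,0,10],[0,0,-3,0,0,0,10],[0,0,-3,0,0,0,10],[0,0,-3,0,0,0,10],[0,0,-3,0,0,0,10]]]'
python3 -c "
from h import *
delta(*ch(-55,0),.14)"
```

```text
t: 34.98
tool_pos: [0.4401, -0.1426, 0.0514]
ee_rot: [3.139, -0.115, 0.003]
force: [0.4, 1.6, 0.3]
opening: 0.0312
t: 35.65
tool_pos: [0.4382, -0.1416, 0.1393]
ee_rot: [-3.138, 0.115, 0.005]
force: [-0.1, -0.9, -6.4]
opening: 0.0245
t 35.65 pos [ 0.4382 -0.1416  0.1393] open 24.5 F [-0.1 -0.9 -6.4] -> shift units [ 5.92 -0.48 -0.04] turn [-0.02  0.03 -0.  ]
```

```bash
python3 -m creep '[[[1,-0.1,0,0,0,0,10],[2,-0.2,0,0,0,0,10],[3,-0.3,0,0,0,0,10],[4,-0.35,0,0,0,0,10],[5,-0.4,0,0,0,0,10],[5.85,-0.48,0,0,0,0,10],[5.85,-0.48,0,0,0,0,10],[5.85,-0.48,0,0,0,0,10],[5.85,-0.48,0,0,0,0,10],[5.85,-0.48,0,0,0,0,10]]]'
python3 - <<'E'
from h import *
delta(*ch(-55,0),.053)
f=cv2.imread('pics/l_top.png')[:,:,::-1].copy()
for u,a,h in blobs(f,(0,0,0),(180,255,45),100):
    P=plane('top',u,0); 
    if .55<P[0]<.7 and abs(P[1]+.14)<.05: print(u,a,P,inch(P))
E
```

```text
t: 36.48
tool_pos: [0.6131, -0.1401, 0.1384]
ee_rot: [-3.137, 0.116, 0.009]
force: [0.7, 0.0, -6.5]
opening: 0.0247
t 36.48 pos [ 0.6131 -0.1401  0.1384] open 24.7 F [ 0.7  0.  -6.5] -> shift units [0.13 0.01 2.84] turn [-0.02  0.07 -0.  ]
(323.8946041351487, 201.2763489662128) 294.0 [ 0.61861035 -0.14138883  0.        ] (np.float64(-55.9), np.float64(-2.3))
```

```bash
python3 -m creep '[[[0,0,0.8,0,0,0,10],[0,0,1.6,0,0,0,10],[0,0,2,0,0,0,10],[0,0,2,0,0,0,10],[0,0,2,0,0,0,10],[0,0,2,0,0,0,10],[0,0,2,0,0,0,10],[0,0,2,0,0,0,10]]]'
python3 -c "
from h import *
delta(.6172,-.1408,.0505)"
```

```text
t: 37.15
tool_pos: [0.6167, -0.1413, 0.0821]
ee_rot: [3.138, -0.115, 0.004]
force: [0.4, -0.1, -6.2]
opening: 0.0251
t 37.15 pos [ 0.6167 -0.1413  0.0821] open 25.1 F [ 0.4 -0.1 -6.2] -> shift units [ 0.01 -0.02  1.05] turn [ 0.01 -0.03 -0.  ]
```

```bash
python3 -m creep '[[[0.02,-0.02,0.4,0,0,0,10],[0.02,-0.02,0.8,0,0,0,10],[0.02,-0.02,0.95,0,0,0,10],[0.02,-0.02,0.95,0,0,0,10],[0.02,-0.02,0.95,0,0,0,10],[0.02,-0.02,0.95,0,0,0,10]]]'
python3 -m creep '[[[0,0,0.06,0,0,0,10],[0,0,0.06,0,0,0,10],[0,0,0.06,0,0,0,10]]]'
python3 -m creep '[[[0,0,0.06,0,0,0,10],[0,0,0.06,0,0,0,10],[0,0,0.06,0,0,0,10]]]'
```

```text
t: 37.65
tool_pos: [0.616, -0.1402, 0.0513]
ee_rot: [-3.139, 0.115, 0.002]
force: [-0.9, 0.3, -7.1]
opening: 0.0248
t: 37.9
tool_pos: [0.6163, -0.1404, 0.0509]
ee_rot: [3.139, -0.115, 0.0]
force: [-2.0, 0.5, 0.5]
opening: 0.0245
t: 38.15
tool_pos: [0.6163, -0.1404, 0.0508]
ee_rot: [3.139, -0.115, 0.001]
force: [-4.5, 1.3, 10.8]
opening: 0.0247
```

```bash
python3 -m creep '[[[0,0,-0.05,0,0,0,10],[0,0,-0.05,0,0,0,45],[0,0,-0.05,0,0,0,45],[0,0,-0.05,0,0,0,45],[0,0,-0.05,0,0,0,45],[0,0,-1,0,0,0,45],[0,0,-2,0,0,0,45],[0,0,-3.4,0,0,0,45],[0,0,-4,0,0,0,45],[0,0,-4,0,0,0,45]]]'
python3 -m creep '[[[-1,1,0,0,0,0,50],[-2,2,0,0,0,0,50],[-3,3,0,0,0,0,50],[-4,4,0,0,0,0,50],[-5,5,0,0,0,0,50],[-6,6,0,0,0,0,50],[-6,7,0,0,0,0,50],[-6,8,0,0,0,0,50],[-6,8,0,0,0,0,50],[-6,8,0,0,0,0,50]]]'
python3 - <<'E'
from h import *
couplers('z'); s=env.observe(); print(s['t'],s['tool_pos'],s['force'])
a=cv2.imread('pics/z_scene.png')[170:260,130:330];b=cv2.imread('pics/z_top.png')[155:245,170:370]
cv2.imwrite('pics/z2.png',cv2.resize(np.vstack([a,b]),None,fx=3.3,fy=3.3))
E
```

```text
t: 38.98
tool_pos: [0.6203, -0.1418, 0.1742]
ee_rot: [3.135, -0.115, 0.018]
force: [0.2, 0.1, 0.1]
opening: 0.0446
t: 39.82
tool_pos: [0.4186, -0.3681, 0.1675]
ee_rot: [-3.139, 0.12, 0.0]
force: [0.3, -0.3, -0.1]
opening: 0.0499
top [326. 201.] 416.0 [ 23. 216. 128.] [ 0.6152 -0.1395] chute (np.float64(-54.2), np.float64(1.2))
top [230. 190.] 1284.5 [ 43. 121.  93.] [0.6369 0.0914] chute (np.float64(177.7), np.float64(-3.5))
top [385. 181.] 382.5 [ 12. 232. 127.] [ 0.6653 -0.2845] chute (np.float64(-195.2), np.float64(-59.4))
scene [121. 268.] 501.5 [ 12. 200. 113.] [ 0.6684 -0.2847] chute (np.float64(-195.2), np.float64(-62.5))
scene [180. 228.] 401.5 [ 21. 178. 114.] [ 0.6125 -0.1394] chute (np.float64(-54.4), np.float64(4.0))
scene [274. 204.] 1329.5 [ 33. 111.  82.] [0.6255 0.0934] chute (np.float64(178.8), np.float64(8.0))
39.9167 [ 0.41865682 -0.36530161  0.16745539] [0.92240803 1.15227575 0.11196472]
```

View pics/z2.png

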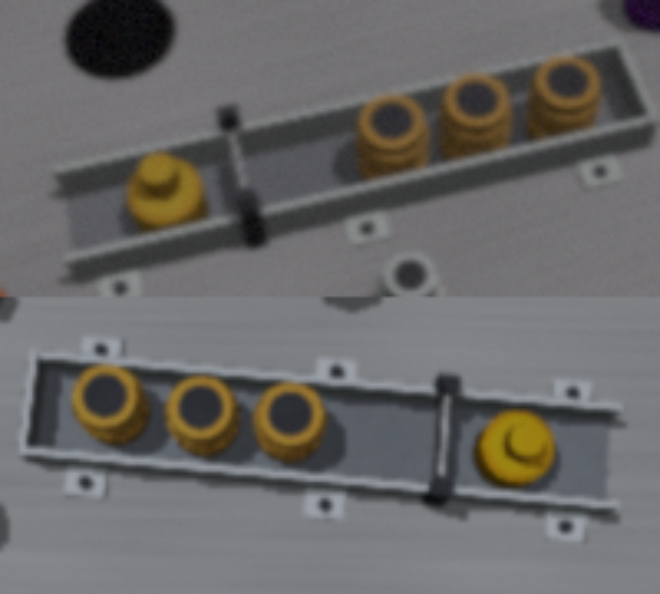

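Both views show the three couplers upright behind the shut flap and the weight standing over the spot. No other brass blob is left on the bench.

```bash
python3 -c "
from workcell import env
print(env.hand_in(), env.observe()['t'])"
```

```text
the job is handed in; nothing more can be done
the job is handed in; nothing more can be done
```

The job is done and handed in at about 40 s of the 210 s allowed. I lifted the weight onto the mat, then slid three brass couplers along the floor through the flap. Three were all I found on the bench. Last, I stood the weight back on its spot.

**Couplers:** the final pictures from both cameras show all three upright behind the shut flap. Their centres are at roughly x = 112, 177 and 246 mm, beyond the 85 mm limit.

**Weight:** it measured x ≈ −54 mm along the chute, against −55 mm for the spot. Sideways it measured y ≈ +1 mm from the top camera and +4 mm from the scene camera. The two cameras disagreed by 2–4 mm across the chute throughout. The spot itself measured about 2 mm off my chute fit, so I placed the weight between the two estimates.

**Bystanders and look-alikes:** the arm never went near the tee, cap, union or the coloured look-alikes. The orange one measured the same all through. I did not re-measure the others.

**Forces:** the largest force I read was about 31 N at the wrist, when I set the weight on the mat. I never saw the grip slip, and no coupler was found moved.

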